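# Move the pigment jars to the bench rack in mirrored order

### The job

Move the four pigment jars from the old tray to the empty bench rack, one jar to a bay, in reverse order: the rack will be used from the far side of the table, so the jar that stands at the left end of the old row must stand at the right end of the new row, the second from the left must be second from the right, and so on. Keep the jars upright throughout, and leave each standing flat on the floor of its bay, let go and still.

Things in the scene. Friction and masses are not known exactly. Their poses are not given: they have to be found in the camera images.
- jar_smallest: Round screw-lid jar, the smallest of the four: 38 mm diameter, 46 mm tall with its lid. Loose, under 0.25 kg. Origin at the centre of its underside, z up its axis. Grasp the round glass wall, not higher than 38 mm above the underside.
- jar_second: Round screw-lid jar, the second smallest: 42 mm diameter, 54 mm tall with its lid. Loose, under 0.25 kg. Origin at the centre of its underside, z up its axis. Grasp the round glass wall, not higher than 46 mm above the underside.
- jar_third: Round screw-lid jar, the second largest: 48 mm diameter, 62 mm tall with its lid. Loose, under 0.25 kg. Origin at the centre of its underside, z up its axis. Grasp the round glass wall, not higher than 54 mm above the underside.
- jar_largest: Round screw-lid jar, the largest of the four: 52 mm diameter, 70 mm tall with its lid. Loose, under 0.25 kg. Origin at the centre of its underside, z up its axis. Grasp the round glass wall, not higher than 62 mm above the underside.
- seat_smallest: Square wooden seat block 66 x 66 x 10 mm, fixed in the old tray, with a dark round inlay 46 mm across; the 38 mm jar (jar_smallest) stands on it at the start, within 3 mm of its middle. Its place tells where in the old row that jar stood, also after the jar is gone. Origin at the centre of its underside; its top is at z = 10 mm, 16 mm above the table.
- seat_second: Square wooden seat block 66 x 66 x 10 mm, fixed in the old tray, with a dark round inlay 50 mm across; the 42 mm jar (jar_second) stands on it at the start, within 3 mm of its middle. Its place tells where in the old row that jar stood, also after the jar is gone. Origin at the centre of its underside; its top is at z = 10 mm, 16 mm above the table.
- seat_third: Square wooden seat block 66 x 66 x 10 mm, fixed in the old tray, with a dark round inlay 56 mm across; the 48 mm jar (jar_third) stands on it at the start, within 3 mm of its middle. Its place tells where in the old row that jar stood, also after the jar is gone. Origin at the centre of its underside; its top is at z = 10 mm, 16 mm above the table.
- seat_largest: Square wooden seat block 66 x 66 x 10 mm, fixed in the old tray, with a dark round inlay 60 mm across; the 52 mm jar (jar_largest) stands on it at the start, within 3 mm of its middle. Its place tells where in the old row that jar stood, also after the jar is gone. Origin at the centre of its underside; its top is at z = 10 mm, 16 mm above the table.
- old_tray: The full rack: darker wooden tray 84 mm (x) by 304 mm (y), fixed on the table, rim 14 mm high all round, holding the four seat blocks in a row along its y at y = -108, -36, 36 and 108 mm; which block is at which place changes. Origin at the centre of its underside. At every start its y axis points to the robot's left, turned by at most 9 degrees. It may lie nearer to the robot than the bench rack or beyond it.
- bench_rack: The empty rack: lighter wooden rack 84 mm (x) by 304 mm (y), fixed on the table, with four open bays in a row along its y, centred at x = 0 and y = -108, -36, 36 and 108 mm. Bay floors lie 6 mm above the table and measure 68 mm (x) by 64 mm (y); rims and the 8 mm thick dividers stand 14 mm above the table (8 mm above the bay floor). Origin at the centre of its underside; its y axis points to the robot's left, turned by at most 9 degrees.

How it is judged:
By the outcome, as a careful person would: the job done as asked, in the order asked, and still so for the second after the job is handed in, with the robot touching nothing.
It also fails if it takes over 104 s, if anything falls off the work surface, if the arm or the gripper's body presses on something with over 40 N, if the wrist force passes 120 N, or if a joint passes its speed limit or range.

### The arm

A 7-joint arm with a two-finger parallel gripper is mounted at the origin on a cart in front of the work surface, level with it; the furniture and walls round the work are solid. World frame = base frame: x ahead of the robot, y to its left, z up, the work surface at z = 0. Lengths are in m, angles in rad, forces in N, time in s.
With the tool pointing down it reaches from about 0.4 to 0.85 m from the base axis. Payload 10.4 kg.
Tool frame: the origin (TCP) lies midway between the tips of the shut fingers; the grasp point (between the pads) lies 19 mm behind it; z points along the fingers, y is the line along which they close (so a half turn about z gives the same grasp; the last joint's range is limited). The gripper opens to 87 mm and grips with 3 to 60 N. Pads are 19 mm wide; open, the fingers measure 117 mm over their backs; the gripper's body (75 mm by 190 mm) begins 51 mm behind the grasp point.
Start: joints at [-1.272, 0.332, -0.065, 1.46, 0.022, 1.35, -0.088], TCP at [0.198, 0.593, 0.223] pointing down, gripper open.
Joint ranges: [-2.6, 2.6], [-0.5, 2.12], [-1.47, 1.34], [0.16, 2.42], [-1.27, 4.41], [0.06, 2.06], [-2.6, 2.6]. Speed limits (rad/s): [2.22, 2.22, 2.79, 2.79, 3.14, 3.14, 3.14].

### API

Orientations are given as a unit quaternion [x, y, z, w].
In Python, from bench import r gives the robot as it stands.
- The arm moves only by the tool move_arm, never from a script. Its argument "targets" is a list of rows, each a list of 3 entries, a list of its own where there are three numbers: the shift along the tool's x, y, z in cm, then the turn, a rotation vector about the tool's x, y, z in rad, then the opening in per cent of the stroke, from 0 (shut) to 100 (fully open). In form: [[[x, y, z], [wx, wy, wz], gripper], ...]. A call has 1 to 20 rows; each row shifts and turns the commanded pose from where the row before left it, along the tool's axes as they then stand; what a row does not reach is not made up. A row lasts 1/8 s, in which the tool goes at most 62.5 mm and 10.7 degrees, less where a joint would pass 70% of its speed; a pose out of reach is approached as far as the arm can. A call with a gripper value outside its range is refused whole. The fingers move at their own pace and stop on an object; "grip_force" is the grip in N (left out, the last holds). Time passes only in rows, so rows that do not move let the fingers close. It gives the time, the measured TCP pose, the force, the opening and the grip force at its end, in the units of the state.
- r.read_state(): the state, without advancing time (a new reading comes with each control period).
- r.camera(name): name is "scene" or "top" or "wrist"; returns a dict with "image" (480x640x3 uint8, blue, green, red), "vertical_fov" (degrees; the focal length in pixels is half the picture's height over the tangent of half this angle, whatever the lens; pixels are square), "cx", "cy" (the principal point, pixels), "cam_to_world" (4x4, takes a point from camera to world coordinates). Camera axes: x right, y down, z forward; pixel columns grow to the right and rows downward; lengths in m; the calibration is good to about 2 mm. The wrist camera is an equidistant fisheye: a pixel r from the principal point sees the ray r / f radians off the axis. A picture is of the moment at which its call begins. There is no depth.
- r.close_job(): hands the job in; it is judged then, once.
The state is a dict: "time": time; "joint_positions": joint angles; "joint_vel": joint speeds; "joint_torque": joint torques, N m; "ee_pos": TCP position; "eef_rot": TCP orientation; "ft_force": force on the tool from outside, world axes, zero at the start; "torque": the same for the moment, N m; "width": finger opening in m; "grip_force": force on a finger pad.
Only numpy, scipy, OpenCV 4.12 (cv2) and the standard library are available. Lean on these libraries where they do the work, as an engineer would, in place of code of your own. Each camera call takes 0.05 s, during which the arm holds its last target. There are 200 camera calls.

## Working session

There is one attempt and no reset: what is moved stays moved. The work goes in short steps, Python scripts to look and compute and a tool call to move; the robot and the scene stay as the last step left them, time stands still between calls to the robot, and variables do not carry over. Pictures are saved under pics/ and viewed, at most 14 in all, crops included, and the job is handed in when it is done.

Besides the shell and the picture viewer there is one more tool, called as name(argument=value, ...), one argument or row to a line, values as JSON. move_arm: Moves the arm, as the interface text tells. Its arguments: {"type":"object","properties":{"targets":{"type":"array"},"grip_force":{"type":"number"}},"required":["targets"]}

```bash
mkdir -p pics; ls; python3 - <<'E'
from bench import r
import cv2,numpy as np
np.set_printoptions(precision=4,suppress=True)
s=r.read_state();print(s)
for n in("top","scene"):
    c=r.camera(n);cv2.imwrite(f"pics/{n}0.png",c["image"]);print(n,c["vertical_fov"],c["cx"],c["cy"]);print(np.array(c["cam_to_world"]))
E
```

```text
pics
{'time': 0.0, 'joint_positions': array([-1.2716,  0.3329, -0.0647,  1.4609,  0.0216,  1.3499, -0.0885]), 'joint_vel': array([ 0.0004, -0.0011, -0.0004, -0.0002,  0.0008, -0.0014,  0.0004]), 'joint_torque': array([ -0.0001, -62.3231,   0.0251, -38.9906,  -0.0612,   0.0391,
         0.0002]), 'ee_pos': array([0.1976, 0.5925, 0.2218]), 'eef_rot': array([ 0.1602,  0.9871, -0.0007, -0.0001]), 'ft_force': array([-0.6378, -0.8965, -0.5429]), 'torque': array([-0.0466,  0.034 , -0.0009]), 'grip_force': 0.0, 'width': 0.0870304644701777}
top 53.24312716818065 317.3771071079557 229.5127659088482
[[-0.0179 -0.9815  0.1908  0.3717]
 [-0.9994  0.012  -0.0321 -0.0094]
 [ 0.0292 -0.1913 -0.9811  0.8695]
 [ 0.      0.      0.      1.    ]]
scene 54.59763964280197 319.74056995075125 240.48591479202375
[[ 0.7939 -0.2402  0.5586  0.0672]
 [-0.6079 -0.337   0.719  -0.639 ]
 [ 0.0155 -0.9104 -0.4135  0.4131]
 [ 0.      0.      0.      1.    ]]
```

View pics/top0.png

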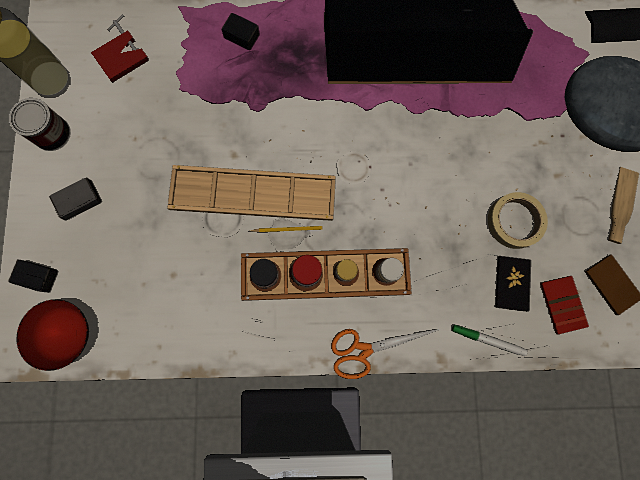

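View pics/scene0.png

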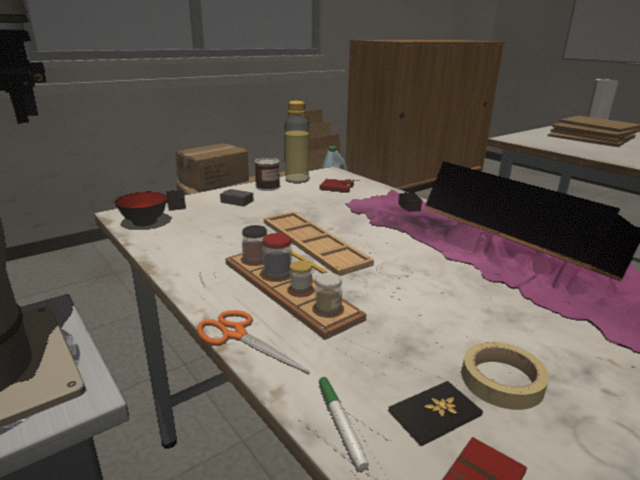

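The top view shows the old tray nearer the robot, with lids left to right black (265,273), red (306,270), yellow (346,271), white (388,270). The empty rack lies beyond it, centred near (251,192). A pencil lies between them at (285,229).

```bash
cat > h.py <<'E'
import cv2,numpy as np
np.set_printoptions(precision=4,suppress=True)
def ray(c,p):
    p=np.atleast_2d(np.asarray(p,float)); f=240/np.tan(np.radians(c["vertical_fov"])/2)
    d=np.c_[(p-[c["cx"],c["cy"]]),np.full(len(p),f)]
    if c.get("fish"):
        q=d[:,:2]; R=np.linalg.norm(q,axis=1,keepdims=True)+1e-9; t=R/f
        d=np.c_[q/R*np.sin(t),np.cos(t)]
    T=np.array(c["cam_to_world"]); return T[:3,3],d@T[:3,:3].T
def onplane(c,p,z):
    o,d=ray(c,p); return (o+d*((z-o[2])/d[:,2:]))[:,:2]
E
python3 - <<'E'
from bench import r
from h import *
c=r.camera("top");im=c["image"];hsv=cv2.cvtColor(im,cv2.COLOR_BGR2HSV)
for p in [(192,190),(172,190),(250,172),(255,252),(325,290),(265,273),(306,270),(346,271),(388,270),(130,200),(250,285)]:print(p,hsv[p[1],p[0]])
m=cv2.inRange(hsv,(3,60,30),(28,255,255))
for n,(x0,y0,x1,y1) in dict(rack=(155,155,345,224),tray=(230,240,425,308)).items():
    k=np.zeros_like(m);k[y0:y1,x0:x1]=m[y0:y1,x0:x1]
    k=cv2.morphologyEx(k,cv2.MORPH_OPEN,np.ones((3,3)))
    ct=max(cv2.findContours(k,cv2.RETR_EXTERNAL,cv2.CHAIN_APPROX_NONE)[0],key=cv2.contourArea)
    w=onplane(c,ct[:,0],.014); print(n,cv2.boundingRect(ct),cv2.minAreaRect((w*1000).astype(np.float32)))
E
```

```text
(192, 190) [ 16 122 150]
(172, 190) [ 16 122 150]
(250, 172) [ 17 120 172]
(255, 252) [ 23  21 158]
(325, 290) [ 12 170  90]
(265, 273) [ 0  9 28]
(306, 270) [  2 217 107]
(346, 271) [ 21 161 138]
(388, 270) [ 19  33 149]
(130, 200) [ 18  33 153]
(250, 285) [ 16 123 147]
rack (167, 165, 169, 54) ((609.7125854492188, 81.8584976196289), (303.1408996582031, 85.90494537353516), 85.53064727783203)
tray (241, 249, 171, 51) ((457.689453125, -51.01002502441406), (83.99615478515625, 302.5367431640625), 1.0171513557434082)
```

```bash
python3 - <<'E'
from bench import r
from h import *
c=r.camera("top");im=c["image"];hsv=cv2.cvtColor(im,cv2.COLOR_BGR2HSV)
H={'third':.078,'largest':.086,'smallest':.062,'second':.070}
M={'black':((0,0,0),(180,90,45),(265,273)),'red':((0,190,60),(8,255,255),(306,270)),'yellow':((19,130,90),(30,255,255),(346,271)),'white':((0,0,110),(180,70,255),(388,270))}
S=[('third','black'),('largest','red'),('smallest','yellow'),('second','white')]
for j,col in S:
    lo,hi,(u,v)=M[col];m=cv2.inRange(hsv,lo,hi);k=np.zeros_like(m);cv2.circle(k,(u,v),19,255,-1);m&=k
    ct=max(cv2.findContours(m,cv2.RETR_EXTERNAL,cv2.CHAIN_APPROX_NONE)[0],key=cv2.contourArea)
    w=onplane(c,ct[:,0],H[j]);print(j,col,cv2.boundingRect(ct),cv2.minEnclosingCircle((w*1000).astype(np.float32)))
cv2.imwrite("pics/crop1.png",cv2.resize(im[235:310,230:425],None,fx=4,fy=4,interpolation=cv2.INTER_CUBIC))
E
```

```text
third black (250, 259, 28, 30) ((452.8309631347656, 54.62411880493164), 24.4688720703125)
largest red (293, 255, 29, 29) ((458.2249755859375, -16.39694595336914), 23.980762481689453)
smallest yellow (337, 259, 21, 21) ((459.8662414550781, -84.65306091308594), 17.38439178466797)
second white (381, 258, 23, 23) ((458.2936096191406, -160.26512145996094), 19.043493270874023)
```

View pics/crop1.png

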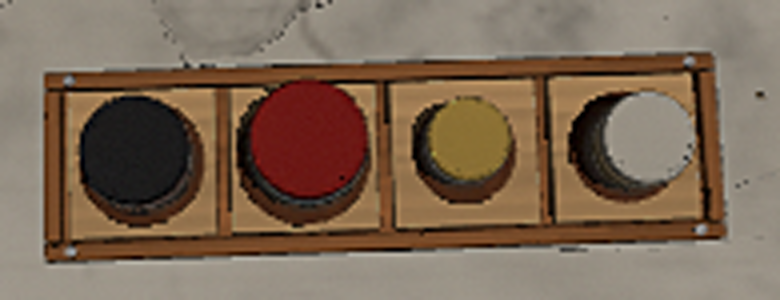

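move_arm(
  targets=[
    [[0, 0, 0], [0, 0, 0.176], 100],
    [[0, 0, 0], [0, 0, 0.176], 100],
    [[0, 0, 0], [0, 0, 0.176], 100],
    [[0, 0, 0], [0, 0, 0.176], 100],
    [[0, 0, 0], [0, 0, 0.176], 100],
    [[0, 0, 0], [0, 0, 0.176], 100],
    [[0, 0, 0], [0, 0, 0.176], 100],
    [[-5, 2, 0], [0, 0, 0], 100],
    [[-5, 2, 0], [0, 0, 0], 100],
    [[-5, 2, 0], [0, 0, 0], 100],
    [[-5, 2, 0], [0, 0, 0], 100],
    [[-5, 2, 0], [0, 0, 0], 100],
    [[-5, 2, 0], [0, 0, 0], 100],
    [[-5, 2, 0], [0, 0, 0], 100],
  ],
)

```text
time: 1.95
ee_pos: [0.344, 0.2436, 0.2226]
eef_rot: [0.701, 0.713, 0.0, -0.0]
ft_force: [1.7, 0.3, 0.0]
width: 0.087
grip_force: 0.0
```

The crop shows lid sizes red > black > white > yellow: largest, third, second and smallest. That matches the measured lid radii and the seat places. I'll hover over the black jar and take a closer look.

move_arm(
  targets=[
    [[-4.7, 2.7, 0], [0, 0, 0], 100],
    [[-4.7, 2.7, 0], [0, 0, 0], 100],
    [[-4.7, 2.7, 0], [0, 0, 0], 100],
    [[-4.7, 2.7, 0], [0, 0, 0], 100],
    [[0, 0, 0], [0, 0, 0], 100],
  ],
)

```text
time: 2.58
ee_pos: [0.456, 0.0554, 0.2227]
eef_rot: [0.703, 0.711, 0.0, 0.0]
ft_force: [-1.0, 0.8, -0.4]
width: 0.087
grip_force: 0.0
```

```bash
python3 - <<'E'
from bench import r
from h import *
c=r.camera("wrist");cv2.imwrite("pics/w1.png",c["image"]);print(c["vertical_fov"],c["cx"],c["cy"]);print(np.array(c["cam_to_world"]))
E
```

```text
65.70646984690485 320.24153107974814 238.42333940454475
[[ 1.      0.009   0.0033  0.4553]
 [ 0.0095 -0.966  -0.2583  0.1262]
 [ 0.0009  0.2584 -0.9661  0.3852]
 [ 0.      0.      0.      1.    ]]
```

View pics/w1.png

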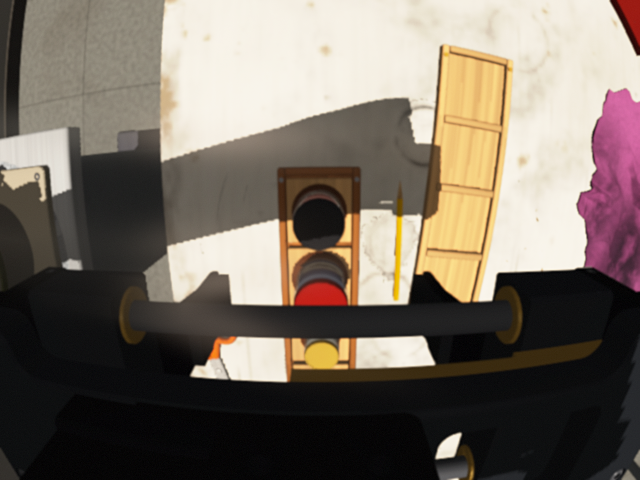

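The wrist view shows the black lid at about (319,222), red at (322,297) and yellow at (321,353). The rack's left-end corners are at (443,45) and (512,62), and the divider middles at about (473,122), (466,188) and (456,254).

```bash
python3 - <<'E'
from bench import r
from h import *
c=r.camera("wrist");c["fish"]=1
for n,p,z in [('black',(319,222),.078),('red',(322,297),.086),('yel',(321,353),.062),('cornN',(443,45),.014),('cornF',(512,62),.014),('d1',(473,122),.014),('d2',(466,188),.014),('d3',(456,254),.014),('trayN',(278,169),.014),('trayF',(360,168),.014)]: print(n,onplane(c,p,z))
cen=np.array([.6100,.0819]);ay=np.array([np.cos(np.radians(85.53)),np.sin(np.radians(85.53))]);ax=np.array([ay[1],-ay[0]])
print('pred corners',cen+.152*ay-.042*ax,cen+.152*ay+.042*ax,'d',[cen+k*ay for k in(.072,0,-.072)],'bays',[cen+k*ay for k in(.108,.036,-.036,-.108)])
E
```

```text
black [[0.4542 0.0609]]
red [[ 0.4576 -0.0044]]
yel [[ 0.4577 -0.0781]]
cornN [[0.5787 0.2361]]
cornF [[0.6601 0.2292]]
d1 [[0.613  0.1569]]
d2 [[0.6089 0.0866]]
d3 [[0.6045 0.0137]]
trayN [[0.4125 0.1008]]
trayF [[0.4944 0.1028]]
pred corners [0.58   0.2367] [0.6637 0.2302] d [array([0.6156, 0.1537]), array([0.61  , 0.0819]), array([0.6044, 0.0101])] bays [array([0.6184, 0.1896]), array([0.6128, 0.1178]), array([0.6072, 0.046 ]), array([ 0.6016, -0.0258])]
```

move_arm(
  targets=[
    [[0.2, 0, 5], [0, 0, 0], 100],
    [[0, 0, 5], [0, 0, 0], 100],
    [[0, 0, 4], [0, 0, 0], 100],
    [[0, 0, 3], [0, 0, 0], 100],
    [[0, 0, 1.6], [0, 0, 0], 100],
    [[0, 0, 0], [0, 0, 0], 100],
    [[0, 0, 0], [0, 0, 0], 0],
    [[0, 0, 0], [0, 0, 0], 0],
    [[0, 0, 0], [0, 0, 0], 0],
    [[0, 0, 0], [0, 0, 0], 0],
    [[0, 0, 0], [0, 0, 0], 0],
    [[0, 0, 0], [0, 0, 0], 0],
  ],
  grip_force=20,
)

```text
time: 4.18
ee_pos: [0.4548, 0.0613, 0.0366]
eef_rot: [0.701, 0.713, 0.0, -0.0]
ft_force: [-0.9, 0.0, 2.5]
width: 0.0466
grip_force: 20.0
```

move_arm(
  targets=[
    [[0, 0, -2], [0, 0, 0], 0],
    [[0, 0, -4], [0, 0, 0], 0],
    [[0, 0, -4], [0, 0, 0], 0],
    [[-2, 3.2, 0], [0, 0, 0], 0],
    [[-2.2, 4, 0], [0, 0, 0], 0],
    [[-2.2, 4, 0], [0, 0, 0], 0],
    [[-2.2, 3.2, 0], [0, 0, 0.03], 0],
    [[0, 0, 0], [0, 0, 0.033], 0],
    [[0, 0, 0], [0, 0, 0.033], 0],
    [[0, 0, 0], [0, 0, 0], 0],
    [[0, 0, 0], [0, 0, 0], 0],
    [[0, 0, 0], [0, 0, 0], 0],
  ],
)

```text
time: 5.68
ee_pos: [0.6, -0.0218, 0.1368]
eef_rot: [0.734, 0.679, 0.0, -0.0]
ft_force: [0.6, -0.2, -0.2]
width: 0.0467
grip_force: 20.0
```

```bash
python3 - <<'E'
from bench import r
from h import *
s=r.read_state();print(s['ee_pos'],s['width'],s['grip_force'])
c=r.camera("wrist");cv2.imwrite("pics/w2.png",c["image"])
s=r.read_state();print(s['ee_pos'])
c=r.camera("top");cv2.imwrite("pics/t2.png",c["image"])
E
```

```text
[ 0.6    -0.0218  0.1368] 0.04667859218928486 19.999837917221157
[ 0.6001 -0.0219  0.1367]
```

View pics/w2.png

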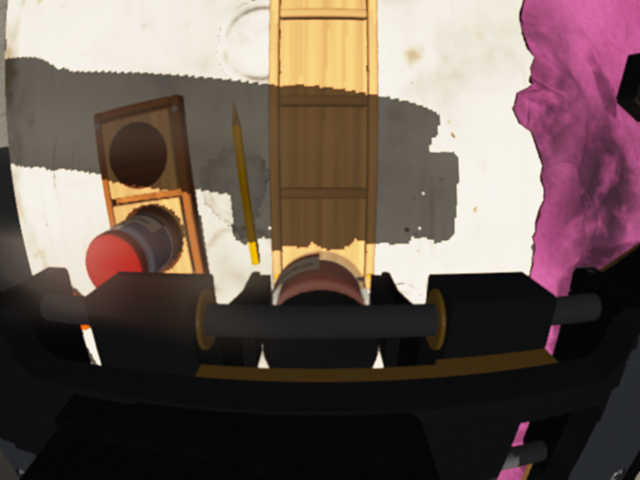

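The held jar hangs over the rack's right end. The rack rails at row 190 span columns 271 to 377, and the dividers are at rows 14, 101 and 192. The emptied black seat is at (138,153).

```bash
python3 - <<'E'
from bench import r
from h import *
c=r.camera("wrist");c["fish"]=1
for n,p,z in [('railN',(271,190),.014),('railF',(377,190),.014),('d1',(323,14),.014),('d2',(323,101),.014),('d3',(323,192),.014),('seat black',(138,153),.016)]: print(n,onplane(c,p,z))
E
```

```text
railN [[0.5648 0.0144]]
railF [[0.6469 0.0079]]
d1 [[0.6161 0.1499]]
d2 [[0.6104 0.0794]]
d3 [[0.6049 0.0094]]
seat black [[0.4566 0.0573]]
```

move_arm(
  targets=[
    [[-0.1, 0.15, 4], [0, 0, 0], 0],
    [[0, 0, 3], [0, 0, 0], 0],
    [[0, 0, 2], [0, 0, 0], 0],
    [[0, 0, 1], [0, 0, 0], 0],
    [[0, 0, 0.5], [0, 0, 0], 0],
    [[0, 0, 0.4], [0, 0, 0], 0],
    [[0, 0, 0], [0, 0, 0], 0],
    [[0, 0, 0], [0, 0, 0], 0],
    [[0, 0, 0], [0, 0, 0], 0],
  ],
)

```text
time: 6.95
ee_pos: [0.6018, -0.0234, 0.0278]
eef_rot: [0.734, 0.679, 0.0, 0.0]
ft_force: [0.0, -1.3, -1.0]
width: 0.0469
grip_force: 20.0
```

move_arm(
  targets=[
    [[0, 0, 0.1], [0, 0, 0], 0],
    [[0, 0, 0], [0, 0, 0], 0],
    [[0, 0, 0], [0, 0, 0], 100],
    [[0, 0, 0], [0, 0, 0], 100],
    [[0, 0, 0], [0, 0, 0], 100],
    [[0, 0, 0], [0, 0, 0], 100],
    [[0, 0, -2], [0, 0, 0], 100],
    [[0, 0, -5], [0, 0, 0], 100],
    [[0, 0, -6], [0, 0, -0.032], 100],
    [[0, 0, 0], [0, 0, -0.032], 100],
    [[0, 0, 0], [0, 0, -0.032], 100],
    [[0.2, -3.2, 0], [0, 0, 0], 100],
    [[0.3, -4, 0], [0, 0, 0], 100],
    [[0.3, -4, 0], [0, 0, 0], 100],
    [[0.2, -3.2, 0], [0, 0, 0], 100],
    [[0, 0, 0], [0, 0, 0], 100],
    [[0, 0, 0], [0, 0, 0], 100],
  ],
)

```text
time: 9.07
ee_pos: [0.4576, -0.0157, 0.1564]
eef_rot: [0.701, 0.713, -0.0, -0.0]
ft_force: [0.4, 0.5, 0.2]
width: 0.0873
grip_force: 0.0
```

```bash
python3 - <<'E'
from bench import r
from h import *
c=r.camera("wrist");cv2.imwrite("pics/w3.png",c["image"])
s=r.read_state();print(s['ee_pos'])
E
```

```text
[ 0.4579 -0.0159  0.1564]
```

View pics/w3.png

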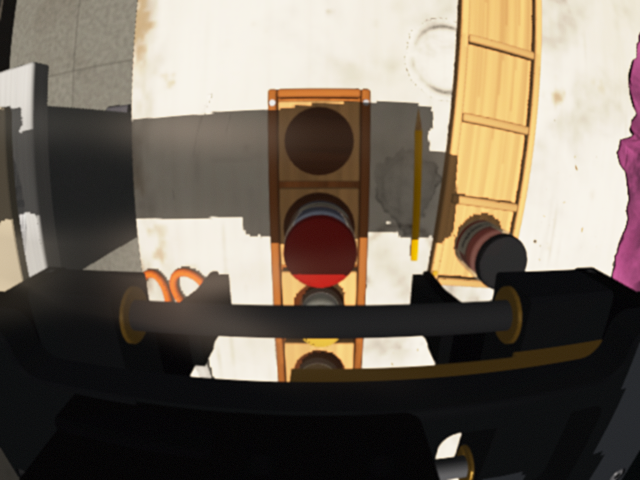

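The black jar stands in the right-end bay, around (485,245). The red lid is at (320,250), under the gripper.

move_arm(
  targets=[
    [[0, 0, 4], [0, 0, 0], 100],
    [[0, 0, 4], [0, 0, 0], 100],
    [[0, 0, 2.4], [0, 0, 0], 100],
    [[0, 0, 1], [0, 0, 0], 100],
    [[0, 0, 0], [0, 0, 0], 100],
    [[0, 0, 0], [0, 0, 0], 0],
    [[0, 0, 0], [0, 0, 0], 0],
    [[0, 0, 0], [0, 0, 0], 0],
    [[0, 0, 0], [0, 0, 0], 0],
    [[0, 0, 0], [0, 0, 0], 0],
    [[0, 0, 0], [0, 0, 0], 0],
  ],
)

```text
time: 10.5
ee_pos: [0.4575, -0.0158, 0.0427]
eef_rot: [0.701, 0.713, 0.0, -0.0]
ft_force: [-1.8, 0.6, 3.9]
width: 0.051
grip_force: 20.0
```

move_arm(
  targets=[
    [[0, 0, -2], [0, 0, 0], 0],
    [[0, 0, -4], [0, 0, 0], 0],
    [[0, 0, -4], [0, 0, 0], 0],
    [[1.3, 3.5, 0], [0, 0, 0], 0],
    [[1.6, 4, 0], [0, 0, 0], 0],
    [[1.6, 4, 0], [0, 0, 0], 0],
    [[1.3, 3.5, 0], [0, 0, 0.03], 0],
    [[0, 0, 0], [0, 0, 0.033], 0],
    [[0, 0, 0], [0, 0, 0.033], 0],
    [[0, 0, 0], [0, 0, 0], 0],
    [[0, 0, 0], [0, 0, 0], 0],
  ],
)

```text
time: 11.88
ee_pos: [0.606, 0.0446, 0.1428]
eef_rot: [0.734, 0.679, 0.0, -0.0]
ft_force: [-0.7, 0.1, -1.5]
width: 0.0506
grip_force: 20.0
```

move_arm(
  targets=[
    [[0, 0.1, 4], [0, 0, 0], 0],
    [[0, 0, 3], [0, 0, 0], 0],
    [[0, 0, 2], [0, 0, 0], 0],
    [[0, 0, 1], [0, 0, 0], 0],
    [[0, 0, 0.5], [0, 0, 0], 0],
    [[0, 0, 0.4], [0, 0, 0], 0],
    [[0, 0, 0], [0, 0, 0], 0],
    [[0, 0, 0.1], [0, 0, 0], 0],
    [[0, 0, 0], [0, 0, 0], 0],
  ],
)

```text
time: 13.0
ee_pos: [0.6077, 0.0446, 0.0328]
eef_rot: [0.734, 0.679, 0.0, 0.0]
ft_force: [0.3, -0.1, -1.6]
width: 0.0506
grip_force: 20.0
```

move_arm(
  targets=[
    [[0, 0, 0], [0, 0, 0], 100],
    [[0, 0, 0], [0, 0, 0], 100],
    [[0, 0, 0], [0, 0, 0], 100],
    [[0, 0, 0], [0, 0, 0], 100],
    [[0, 0, -2], [0, 0, 0], 100],
    [[0, 0, -5], [0, 0, 0], 100],
    [[0, 0, -6], [0, 0, -0.032], 100],
    [[0, 0, 0], [0, 0, -0.032], 100],
    [[0, 0, 0], [0, 0, -0.032], 100],
    [[-3.2, -3.7, 0], [0, 0, 0], 100],
    [[-3.2, -3.8, 0], [0, 0, 0], 100],
    [[-3.2, -3.8, 0], [0, 0, 0], 100],
    [[-3.2, -3.7, 0], [0, 0, 0], 100],
    [[0, 0, 0], [0, 0, 0], 100],
    [[0, 0, 0], [0, 0, 0], 100],
  ],
)

```text
time: 14.88
ee_pos: [0.4597, -0.0852, 0.1623]
eef_rot: [0.701, 0.713, 0.0, -0.0]
ft_force: [0.6, 0.1, -0.3]
width: 0.087
grip_force: 0.0
```

```bash
python3 - <<'E'
from bench import r
from h import *
c=r.camera("wrist");cv2.imwrite("pics/w4.png",c["image"])
s=r.read_state();print(s['ee_pos'])
E
```

```text
[ 0.4599 -0.0851  0.1623]
```

View pics/w4.png

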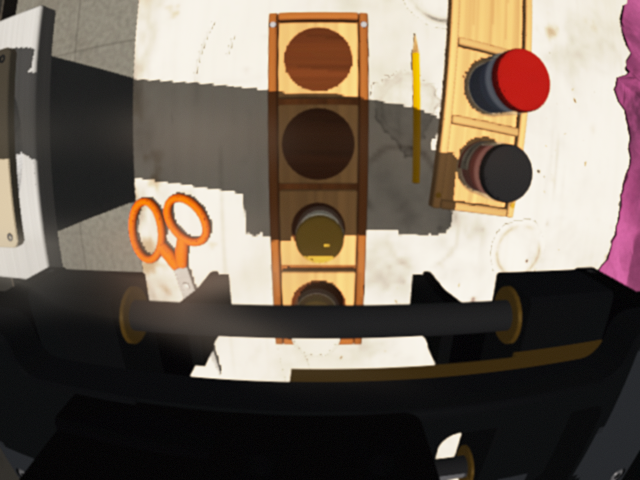

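The black and red jars stand upright in the two right bays, at (495,170) and (510,82). The yellow lid is at (320,237), under the gripper.

move_arm(
  targets=[
    [[0, 0, 5], [0, 0, 0], 100],
    [[0, 0, 4], [0, 0, 0], 100],
    [[0, 0, 3], [0, 0, 0], 100],
    [[0, 0, 1.2], [0, 0, 0], 100],
    [[0, 0, 0], [0, 0, 0], 100],
    [[0, 0, 0], [0, 0, 0], 0],
    [[0, 0, 0], [0, 0, 0], 0],
    [[0, 0, 0], [0, 0, 0], 0],
    [[0, 0, 0], [0, 0, 0], 0],
    [[0, 0, 0], [0, 0, 0], 0],
    [[0, 0, 0], [0, 0, 0], 0],
    [[0, 0, 0], [0, 0, 0], 0],
  ],
)

```text
time: 16.42
ee_pos: [0.4596, -0.0859, 0.0305]
eef_rot: [0.701, 0.713, 0.0, -0.0]
ft_force: [-1.3, -0.4, 2.2]
width: 0.0364
grip_force: 19.9
```

move_arm(
  targets=[
    [[0, 0, -2], [0, 0, 0], 0],
    [[0, 0, -4], [0, 0, 0], 0],
    [[0, 0, -4], [0, 0, 0], 0],
    [[3.5, 2.7, 0], [0, 0, 0], 0],
    [[4.3, 3.4, 0], [0, 0, 0], 0],
    [[4.4, 3.5, 0], [0, 0, 0], 0],
    [[4.3, 3.4, 0], [0, 0, 0], 0],
    [[3.5, 2.7, 0], [0, 0, 0.03], 0],
    [[0, 0, 0], [0, 0, 0.033], 0],
    [[0, 0, 0], [0, 0, 0.033], 0],
    [[0, 0, 0], [0, 0, 0], 0],
    [[0, 0, 0], [0, 0, 0], 0],
  ],
)

```text
time: 17.92
ee_pos: [0.613, 0.116, 0.1308]
eef_rot: [0.735, 0.678, 0.0, -0.0]
ft_force: [0.7, 0.2, -0.5]
width: 0.0358
grip_force: 19.8
```

move_arm(
  targets=[
    [[0, 0, 4], [0, 0, 0], 0],
    [[0, 0, 3], [0, 0, 0], 0],
    [[0, 0, 2], [0, 0, 0], 0],
    [[0, 0, 1], [0, 0, 0], 0],
    [[0, 0, 0.5], [0, 0, 0], 0],
    [[0, 0, 0.4], [0, 0, 0], 0],
    [[0, 0, 0], [0, 0, 0], 0],
    [[0, 0, 0.1], [0, 0, 0], 0],
    [[0, 0, 0], [0, 0, 0], 0],
  ],
)

```text
time: 19.05
ee_pos: [0.6133, 0.1168, 0.0208]
eef_rot: [0.734, 0.679, 0.0, 0.0]
ft_force: [-0.7, -0.4, 0.1]
width: 0.0358
grip_force: 19.8
```

move_arm(
  targets=[
    [[0, 0, 0], [0, 0, 0], 100],
    [[0, 0, 0], [0, 0, 0], 100],
    [[0, 0, 0], [0, 0, 0], 100],
    [[0, 0, 0], [0, 0, 0], 100],
    [[0, 0, -2], [0, 0, 0], 100],
    [[0, 0, -5], [0, 0, 0], 100],
    [[0, 0, -6], [0, 0, -0.032], 100],
    [[0, 0, 0], [0, 0, -0.032], 100],
    [[0, 0, 0], [0, 0, -0.032], 100],
    [[-4.4, -2.6, 0], [0, 0, 0], 100],
    [[-4.6, -2.7, 0], [0, 0, 0], 100],
    [[-4.7, -2.7, 0], [0, 0, 0], 100],
    [[-4.7, -2.7, 0], [0, 0, 0], 100],
    [[-4.6, -2.6, 0], [0, 0, 0], 100],
    [[-4.4, -2.6, 0], [0, 0, 0], 100],
    [[0, 0, 0], [0, 0, 0], 100],
    [[0, 0, 0], [0, 0, 0], 100],
  ],
)

```text
time: 21.18
ee_pos: [0.4587, -0.1593, 0.1501]
eef_rot: [0.701, 0.713, -0.0, -0.0]
ft_force: [1.0, 0.3, 0.2]
width: 0.0875
grip_force: 0.0
```

```bash
python3 - <<'E'
from bench import r
from h import *
c=r.camera("wrist");cv2.imwrite("pics/w5.png",c["image"])
s=r.read_state();print(s['ee_pos'])
E
```

```text
[ 0.459  -0.1589  0.1501]
```

View pics/w5.png

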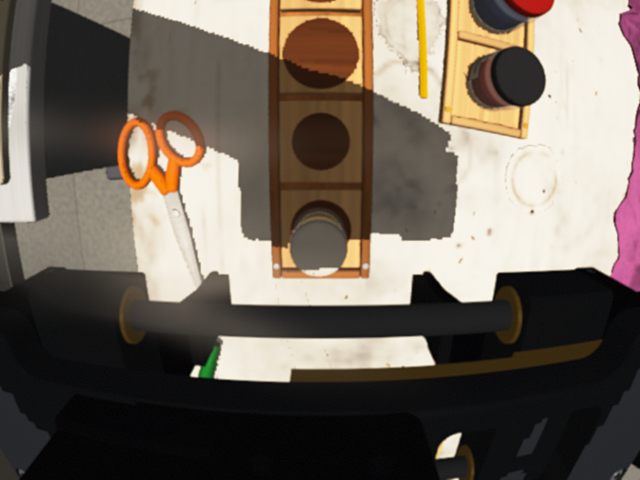

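The last jar, with the white lid, is at (319,245) under the gripper. The other three seats are empty.

move_arm(
  targets=[
    [[0, 0, 4], [0, 0, 0], 100],
    [[0, 0, 4], [0, 0, 0], 100],
    [[0, 0, 2.4], [0, 0, 0], 100],
    [[0, 0, 1.2], [0, 0, 0], 100],
    [[0, 0, 0], [0, 0, 0], 100],
    [[0, 0, 0], [0, 0, 0], 0],
    [[0, 0, 0], [0, 0, 0], 0],
    [[0, 0, 0], [0, 0, 0], 0],
    [[0, 0, 0], [0, 0, 0], 0],
    [[0, 0, 0], [0, 0, 0], 0],
    [[0, 0, 0], [0, 0, 0], 0],
    [[0, 0, 0], [0, 0, 0], 0],
  ],
)

```text
time: 22.72
ee_pos: [0.4588, -0.16, 0.0345]
eef_rot: [0.701, 0.713, 0.0, -0.0]
ft_force: [-0.7, 0.1, 1.3]
width: 0.0409
grip_force: 20.0
```

move_arm(
  targets=[
    [[0, 0, -2], [0, 0, 0], 0],
    [[0, 0, -4], [0, 0, 0], 0],
    [[0, 0, -4], [0, 0, 0], 0],
    [[4.6, 2.2, 0], [0, 0, 0], 0],
    [[5, 2.4, 0], [0, 0, 0], 0],
    [[5.1, 2.5, 0], [0, 0, 0], 0],
    [[5.2, 2.4, 0], [0, 0, 0], 0],
    [[5.1, 2.5, 0], [0, 0, 0], 0],
    [[5, 2.4, 0], [0, 0, 0], 0],
    [[4.6, 2.2, 0], [0, 0, 0.03], 0],
    [[0, 0, 0], [0, 0, 0.033], 0],
    [[0, 0, 0], [0, 0, 0.033], 0],
    [[0, 0, 0], [0, 0, 0], 0],
    [[0, 0, 0], [0, 0, 0], 0],
  ],
)

```text
time: 24.48
ee_pos: [0.6189, 0.1879, 0.1348]
eef_rot: [0.735, 0.678, 0.0, -0.0]
ft_force: [-0.3, 0.4, 0.0]
width: 0.0411
grip_force: 20.0
```

move_arm(
  targets=[
    [[0, 0, 4], [0, 0, 0], 0],
    [[0, 0, 3], [0, 0, 0], 0],
    [[0, 0, 2], [0, 0, 0], 0],
    [[0, 0, 1], [0, 0, 0], 0],
    [[0, 0, 0.5], [0, 0, 0], 0],
    [[0, 0, 0.4], [0, 0, 0], 0],
    [[0, 0, 0], [0, 0, 0], 0],
    [[0, 0, 0.1], [0, 0, 0], 0],
    [[0, 0, 0], [0, 0, 0], 0],
  ],
)

```text
time: 25.6
ee_pos: [0.6191, 0.1889, 0.0248]
eef_rot: [0.734, 0.679, 0.0, -0.0]
ft_force: [0.2, -0.7, 0.3]
width: 0.0409
grip_force: 20.0
```

move_arm(
  targets=[
    [[0, 0, 0], [0, 0, 0], 100],
    [[0, 0, 0], [0, 0, 0], 100],
    [[0, 0, 0], [0, 0, 0], 100],
    [[0, 0, 0], [0, 0, 0], 100],
    [[0, 0, -2], [0, 0, 0], 100],
    [[0, 0, -5], [0, 0, 0], 100],
    [[0, 0, -6], [0, 0, 0], 100],
    [[0, 0, -6], [0, 0, 0], 100],
    [[4, -3, 0], [0, 0, 0], 100],
    [[5, -4, 0], [0, 0, 0], 100],
    [[5, -4, 0], [0, 0, 0], 100],
    [[5, -4, 0], [0, 0, 0], 100],
    [[5, -4, 0], [0, 0, 0], 100],
    [[0, 0, 0], [0, 0, 0], 100],
    [[0, 0, 0], [0, 0, 0], 100],
    [[0, 0, 0], [0, 0, 0], 100],
  ],
)

```text
time: 27.6
ee_pos: [0.4534, 0.4363, 0.2154]
eef_rot: [0.735, 0.678, 0.0, 0.0]
ft_force: [0.5, -0.4, -0.1]
width: 0.087
grip_force: 0.0
```

```bash
python3 - <<'E'
from bench import r
from h import *
a=r.camera("top")["image"][140:310,150:430];b=r.camera("scene")["image"][170:350,190:400]
cv2.imwrite("pics/end.png",np.vstack([cv2.resize(a,(480,291)),cv2.resize(b,(480,305))]))
E
```

```text
(no output)
```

View pics/end.png

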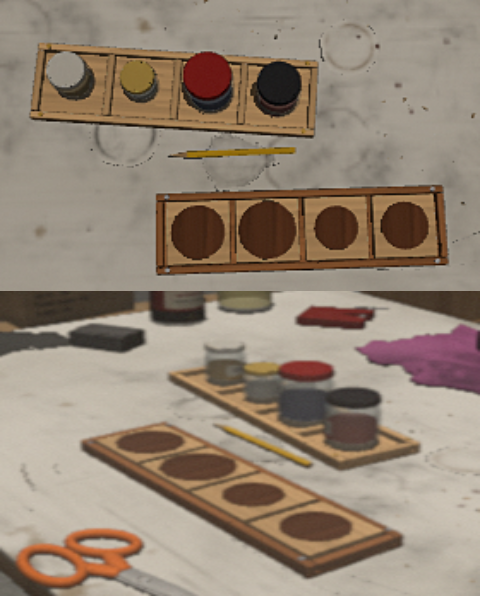

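Both views show white, yellow, red, black from left to right, each upright in its own bay. That is the reverse of the old row, and the inlay sizes agree with it. The gripper is clear of everything.

```bash
python3 -c "
from bench import r
print(r.close_job())"
```

```text
the job is handed in; nothing more can be done
None
```

All four jars stand upright in the bench rack in reverse order (left to right: white, yellow, red, black), let go and with the arm clear, and the job was handed in at about 28 s; the hand-in gave no verdict.

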